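Lay the archive case down on the copy bed

TASK

Tip the tall black archive case over onto its side, away from the aluminium end stop, so that it lies flat on the blue copy bed with its label facing up and its foot end pushed snug and square against the stop. Let it down gently all the way - do not let it topple - by pushing and supporting it lightly with the fingers: never squeeze, lift or carry it. Leave the reel box, the loupe and the film spool where they are.

Things in the scene. Friction and masses are not known exactly. Their poses are not given: they have to be found in the camera images.
- bed: Copy bed, fixed: grey board 170 x 340 mm, blue felt top 8 mm above the desk. Origin: board's centre, on the desk. y runs along it towards the stop (within 0.3 rad of the robot's left), x across, z up. The end stop, an aluminium bar across the full width, has its inner face at y = +130 mm and its top 38 mm above the desk; felt runs from it to y = -166 mm.
- case: Black closed box, 110 wide (x), 38 thick (y), 200 mm high (z), 0.26-0.44 kg, even. Origin: centre of the underside (foot). Starts upright on the felt, label face (+y) to the stop, 5-22 mm off it, y within 0.08 rad of the bed's. Over-balances at 11 deg of lean. Laid right, y points up, z along the bed's -y, origin 19 mm above the felt and then against the stop. Slides on the felt at a few N.
- case_toe (a point): Middle of the lower edge of the case's front (-y) face, the edge that the case tips over towards the bed's -y; 19 mm from the case's origin along its -y. It stays down on the felt but may slide towards the stop while the case is let down.
- case_top (a point): Centre of the case's top end, 200 mm from its origin along its z.
- reel_box: Bystander: brown cardboard reel box with a blue band, 100 x 100 x 40 mm high, loose, standing beyond the bed (its far side from the robot). Origin: centre of its underside.
- loupe: Bystander: dark metal loupe, 44 mm across, 50 mm high, loose, also beyond the bed. Origin: centre of its underside.
- spool: Bystander: orange film spool lying flat, 84 mm across, 22 mm high, loose, on the robot's side of the bed. Origin: centre of its underside.
There are look-alikes about, which are no part of the job. Of the things like the case, leave any that is pink; of the rest the larger one is meant.

How it is judged:
At the end, for the whole second after the job is handed in: The case lies flat on the felt, label up (its y axis within 0.06 rad of vertical), foot end within 7 mm of the stop's face and square to it within 0.08 rad, within 35 mm of the bed's centre line, at rest; reel box, loupe and spool within 15 mm of where they were (angle between case's own y axis and vertical below 0.06 rad and y of case in the frame of bed above 0.123 m and z of case in the frame of bed below 0.031 m and angle between the x axis of case and the x axis of bed, either way round below 0.08 rad and x of case in the frame of bed between -0.035 and 0.035 m and linear speed of case below 0.01 m/s and distance of each of reel_box, loupe, spool from where it was at the start of the episode below 0.015 m); the robot touches nothing.
It fails at once if the case toppled instead of being let down gently (it turned faster than 4 rad/s; a free fall reaches about 11 rad/s) (angular speed of case above 4 rad/s).
It fails at once if the case was lifted (the edge that it tips over rose more than 20 mm above the felt) (height (world z) of case_toe above 0.028 m).
It fails at once if the case was squeezed or pressed hard with the fingers (over 40 N) (contact force between the fingers and case above 40 N).
It fails at once if the reel box, the loupe or the spool was disturbed (moved more than 15 mm) (distance of any of reel_box, loupe, spool from where it was at the start of the episode above 0.015 m).
It also fails if it takes over 72 s, if anything falls off the work surface, if the arm or the gripper's body presses on something with over 40 N, if the wrist force passes 120 N, or if a joint passes its speed limit or range.

ROBOT

A 6-joint arm with a two-finger parallel gripper is mounted at the origin on the work surface. World frame = base frame: x ahead of the robot, y to its left, z up, the work surface at z = 0. Lengths are in m, angles in rad, forces in N, time in s.
With the tool pointing down it reaches from about 0.3 to 0.775 m from the base axis. Payload 14.6 kg.
Tool frame: the origin (TCP) lies on the centre line of the jaws, within the pads' length; the fingertips stand 11 mm ahead of it and the grasp point (between the pads) lies 8 mm behind it (env.finger_overhang is the distance from the TCP to the fingertips, in m); z points along the fingers, y is the line along which they close (so a half turn about z gives the same grasp; the last joint's range is limited). The gripper opens to 94 mm and grips with 3 to 60 N. Pads are 16 mm wide; open, the fingers measure 119 mm over their backs; the gripper's body (75 mm by 177 mm) begins 78 mm behind the grasp point.
Start: joints at [-1.315, 0.3, 1.521, -0, 1.321, -0.067], TCP at [0.174, -0.522, 0.216] pointing down, gripper open.
Joint ranges: [-3.03, 3.03], [-0.79, 2.21], [0.23, 2.52], [-1.04, 4.18], [0, 3.07], [-2.55, 2.55]. Speed limits (rad/s): [2.22, 2.22, 2.57, 3.14, 3.14, 3.14].

INTERFACE

Orientations are given as a 3x3 rotation matrix whose columns are the frame's x, y, z axes.
In Python, from station import env gives the robot as it stands.
- The arm moves only by the tool send_rows, never from a script. Its arguments are lists of equal length, an entry for each row: "travel": the shift along the tool's x, y, z in cm, a list of three; "twist": the turn, a rotation vector about the tool's x, y, z in degrees, a list of three. A call has 1 to 12 rows; each row shifts and turns the commanded pose from where the row before left it, along the tool's axes as they then stand; what a row does not reach is not made up. A row lasts 1/12 s, in which the tool goes at most 41.7 mm and 7.16 degrees, less where a joint would pass 70% of its speed; a pose out of reach is approached as far as the arm can. A call is refused whole if a number of a shift passes 4.17 or a number of a turn 7.16, either way. A call with a gripper value outside its range is refused whole. "jaw" is the finger opening in cm, from 0 to 9.4, set as the call begins (left out, the last holds). The fingers move at their own pace and stop on an object; "newtons" is the grip in N (left out, the last holds). Time passes only in rows, so rows that do not move let the fingers close. It gives the time, the measured TCP pose, the force, the opening and the grip force at its end, in the units of the state.
- env.state(): the state, without advancing time (a new reading comes with each control period).
- env.grab_frame(name): name is "scene" or "top" or "wrist"; returns a dict with "img" (480x640x3 uint8, red, green, blue), "mtx" (3x3 intrinsics, pixels), "position" and "orientation" of the camera in the world. Camera axes: x right, y up, looking along -z (the intrinsics and any distortion apply to the point x, -y, -z); pixel columns grow to the right and rows downward; lengths in m; the calibration is good to about 2 mm. The wrist camera is an equidistant fisheye: a pixel r from the principal point sees the ray r / f radians off the axis. A picture is of the moment at which its call begins. There is no depth.
- env.job_done(): hands the job in; it is judged then, once.
The state is a dict: "time_s": time; "joint_pos": joint angles; "joint_vel": joint speeds; "joint_torque": joint torques, N m; "eef_pos": TCP position; "tool_rot": TCP orientation; "force": force on the tool from outside, world axes, zero at the start; "ft_torque": the same for the moment, N m; "opening": finger opening in m; "finger_force": force on a finger pad.
Only numpy, scipy, OpenCV 4.12 (cv2) and the standard library are available. Lean on these libraries where they do the work, as an engineer would, in place of code of your own. Each camera call takes 0.05 s, during which the arm holds its last target. There are 200 camera calls.

## Working session

There is one attempt and no reset: what is moved stays moved. The work goes in short steps, Python scripts to look and compute and a tool call to move; the robot and the scene stay as the last step left them, time stands still between calls to the robot, and variables do not carry over. Pictures are saved under pics/ and viewed, at most 10 in all, crops included, and the job is handed in when it is done.

Besides the shell and the picture viewer there is one more tool, called after ">>>" in YAML: its name, and indented under it one key for each argument. send_rows: Moves the arm, as the interface text tells. Its arguments: {"type":"object","properties":{"travel":{"type":"array"},"twist":{"type":"array"},"jaw":{"type":"number"},"newtons":{"type":"number"}},"required":["travel","twist"]}

```bash
ls; mkdir -p pics; python3 - <<'E'
from station import env
import cv2,numpy as np
for n in("scene","top"):
    f=env.grab_frame(n);cv2.imwrite(f"pics/{n}0.png",f["img"][:,:,::-1]);np.savez(f"{n}0.npz",**f)
    print(n,f["mtx"].tolist(),np.round(f["position"],4).tolist(),np.round(f["orientation"],4).tolist(),[k for k in f])
s=env.state();print(s["time_s"],s["eef_pos"],np.round(s["tool_rot"],3).tolist(),s["force"])
E
```

```text
pics
scene [[476.41915554023143, 0.0, 324.8929886638448], [0.0, 476.41915554023143, 242.627958553431], [0.0, 0.0, 1.0]] [1.1201, 0.3392, 0.755] [[-0.5086, -0.6175, 0.6], [0.8608, -0.3796, 0.339], [0.0185, 0.6889, 0.7246]] ['img', 'mtx', 'position', 'orientation']
top [[518.792349654727, 0.0, 327.3232394316375], [0.0, 518.792349654727, 247.86242599601516], [0.0, 0.0, 1.0]] [0.4748, 0.037, 0.9166] [[-0.0093, 0.9895, -0.1444], [-0.9999, -0.0104, -0.0068], [-0.0082, 0.1444, 0.9895]] ['img', 'mtx', 'position', 'orientation']
0.1 [ 0.17441169 -0.52139143  0.21595651] [[0.948, 0.317, -0.0], [0.317, -0.948, 0.001], [0.0, -0.001, -1.0]] [ 0.07183358 -0.58688396 -0.23642713]
```

View pics/scene0.png

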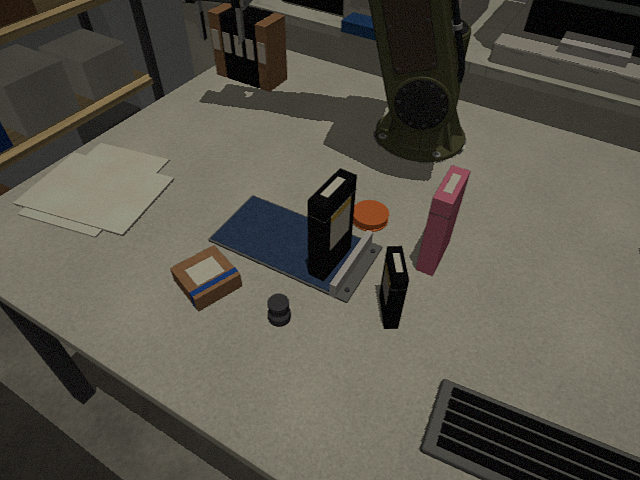

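View pics/top0.png

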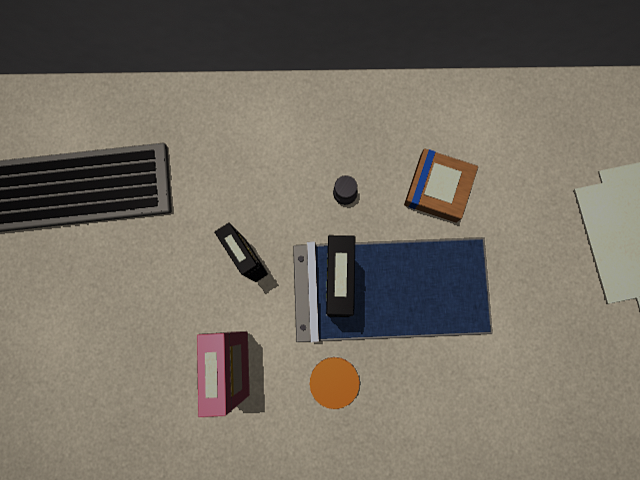

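The scene view shows the meant case standing on the blue bed at about (332,225), with the stop to its right at (350,262). The small black box at (394,288) and the pink box at (443,220) are look-alikes. In the top view the case is at (341,275), the stop at (313,292), the spool at (335,383), the loupe at (345,189) and the reel box at (441,185).

```bash
cat > h.py <<'E'
import numpy as np,cv2
def ray(f,px):
    K,R=f["mtx"],f["orientation"]
    d=np.linalg.inv(K)@np.array([px[0],px[1],1.]);return R@np.array([d[0],-d[1],-d[2]])
def plane(f,px,z):
    d=ray(f,px);p=f["position"];return (p+d*(z-p[2])/d[2])[:2]
def proj(f,X):
    c=f["orientation"].T@(np.array(X)-f["position"]);u=f["mtx"]@np.array([c[0],-c[1],-c[2]]);return u[:2]/u[2]
E
python3 - <<'E'
from h import *
f=dict(np.load("top0.npz"));im=f["img"]
c=im[220:355,280:505,::-1]
cv2.imwrite("pics/crop0.png",cv2.resize(cv2.convertScaleAbs(c,alpha=2.2),None,fx=3.5,fy=3.5,interpolation=cv2.INTER_NEAREST))
hsv=cv2.cvtColor(im,cv2.COLOR_RGB2HSV)
m=cv2.inRange(hsv,(100,100,25),(125,255,255));m[:232]=0
n,l,s,_=cv2.connectedComponentsWithStats(m);i=1+s[1:,4].argmax();print(s[i])
pts=np.argwhere(l==i)[:,::-1].astype(np.float32)
r=cv2.minAreaRect(pts);print(r);b=cv2.boxPoints(r);print([plane(f,p,.008).round(4).tolist() for p in b])
o=cv2.inRange(hsv,(5,150,80),(18,255,255));M=cv2.moments(o[340:]);u=(M["m10"]/M["m00"],M["m01"]/M["m00"]+340);print("spool",plane(f,u,.022))
for p in[(329,236),(354,236),(352,316),(328,316)]:print("casetop",plane(f,p,.208).round(4))
print("loupe",plane(f,(345,184),.05),"reel",plane(f,(441,185),.04))
for p in[(293,246),(297,342),(485,238),(492,332)]:print("board",plane(f,p,.008).round(4))
E
```

```text
[  316   240   174    99 13480]
((402.42803955078125, 288.7738037109375), (92.00349426269531, 170.22727966308594), 87.61405944824219)
[[0.6104, 0.0642], [0.6199, -0.2369], [0.4593, -0.235], [0.4499, 0.0586]]
spool [0.37641748 0.03393935]
casetop [0.5948 0.0394]
casetop [0.5945 0.0048]
casetop [0.4847 0.0093]
casetop [0.485  0.0418]
loupe [0.71190352 0.01155583] reel [ 0.71093682 -0.15522992]
board [0.6114 0.104 ]
board [0.4439 0.0971]
board [ 0.6222 -0.2361]
board [ 0.4578 -0.2394]
```

View pics/crop0.png

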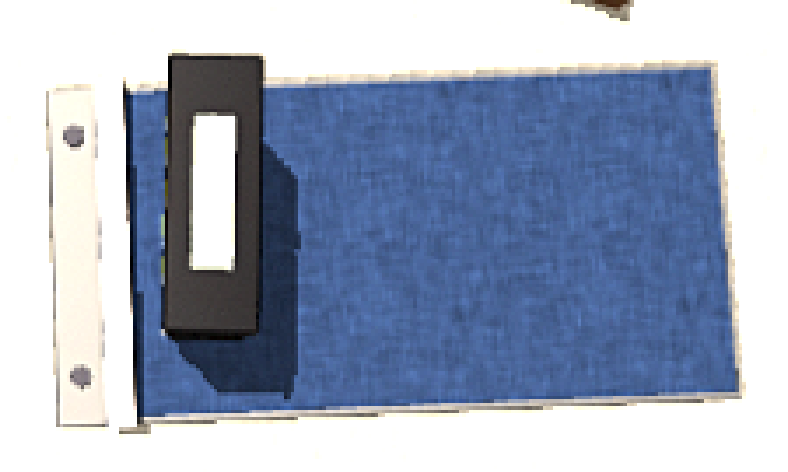

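The enlarged top view shows the case's top face at crop corners (169,56) to (257,330), with its label at (213,191) and the stop's inner edge running from (124,82) to (137,420). That puts the case top centre at about (0.540, 0.0235), case yaw near -0.035 and bed yaw near +0.031. Next I turn, raise and travel to just above the case.

>>> send_rows:
  travel:
    - [0,0,-1.5]
    - [0,0,-1.5]
    - [0,0,-1.5]
    - [1.92,-3.1,0]
    - [1.92,-3.1,0]
    - [1.92,-3.1,0]
    - [1.92,-3.1,0]
    - [1.92,-3.1,0]
    - [1.92,-3.1,0]
    - [1.92,-3.1,0]
    - [1.92,-3.1,0]
    - [1.92,-3.1,0]
  twist:
    - [0,0,6.83]
    - [0,0,6.83]
    - [0,0,6.83]
    - [0,0,0]
    - [0,0,0]
    - [0,0,0]
    - [0,0,0]
    - [0,0,0]
    - [0,0,0]
    - [0,0,0]
    - [0,0,0]
    - [0,0,0]
  jaw: 9.4
  newtons: 5

```text
time_s: 1.1
eef_pos: [0.3574, -0.2471, 0.2614]
tool_rot: [[0.999, -0.035, -0.0], [-0.035, -0.999, 0.0], [-0.0, -0.0, -1.0]]
force: [0.1, -0.6, -0.1]
opening: 0.094
finger_force: 0.0
```

>>> send_rows:
  travel:
    - [1.92,-3.1,0]
    - [1.92,-3.1,0]
    - [1.92,-3.1,0]
    - [1.92,-3.1,0]
    - [1.92,-3.1,0]
    - [1.92,-3.1,0]
    - [1.92,-3.1,0]
    - [1.92,-3.1,0]
    - [0,0,0]
    - [0,0,0]
  twist:
    - [0,0,0]
    - [0,0,0]
    - [0,0,0]
    - [0,0,0]
    - [0,0,0]
    - [0,0,0]
    - [0,0,0]
    - [0,0,0]
    - [0,0,0]
    - [0,0,0]

```text
time_s: 1.93
eef_pos: [0.5192, -0.0051, 0.2607]
tool_rot: [[0.999, -0.032, -0.001], [-0.032, -0.999, 0.0], [-0.001, -0.0, -1.0]]
force: [-0.6, -0.1, 0.5]
opening: 0.0938
finger_force: 0.0
```

```bash
python3 - <<'E'
from h import *
from station import env
s=env.state();print(s["time_s"],s["eef_pos"],np.round(s["tool_rot"],3).tolist(),np.round(s["force"],2),np.round(s["joint_pos"],2))
R=s["tool_rot"];print("to go cm",100*R.T@(np.array([.540,.0235,.260])-s["eef_pos"]))
f=env.grab_frame("scene");np.savez("scene1.npz",**f)
im=f["img"][130:330,200:467,::-1];cv2.imwrite("pics/s1.png",cv2.resize(cv2.convertScaleAbs(im,alpha=1.8),None,fx=3,fy=3))
E
```

```text
1.9333 [ 0.51918308 -0.00508807  0.26067241] [[0.999, -0.032, -0.001], [-0.032, -0.999, 0.0], [-0.001, -0.0, -1.0]] [-0.61 -0.07  0.52] [-0.08  0.2   1.54 -0.    1.4   1.52]
to go cm [ 1.98870082 -2.9243252   0.06429701]
```

View pics/s1.png

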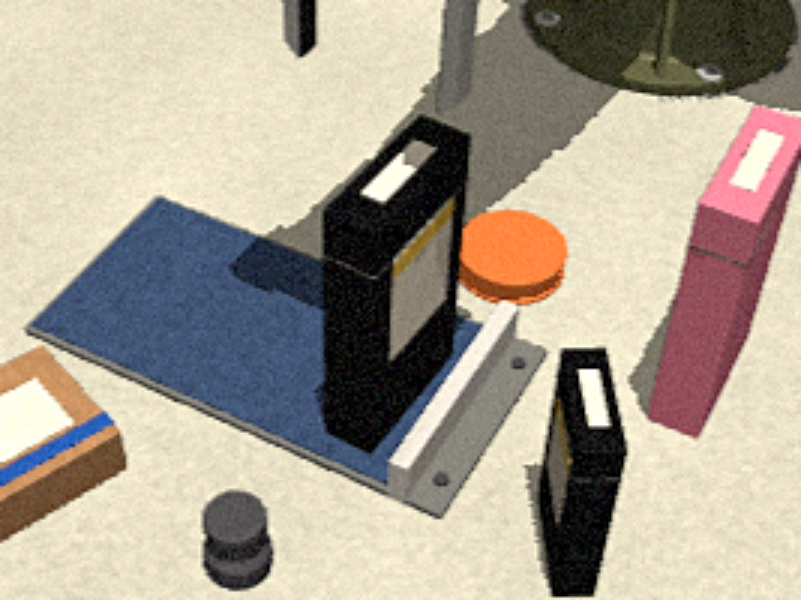

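The scene crop shows the case upright with its top at about (398,165). The open fingers' tips are above and behind it, near (300,45) and (455,100). I'm about 3 cm short of centre, so I'll work out the remaining move and the rows for the full lowering.

```bash
cat > plan.py <<'E'
import numpy as np
toe_z=.008
def pose(th,be,d,g,toeY=0.):
    th,be=np.radians([th,be]);E=np.array([toeY-.2*np.sin(th),toe_z+.2*np.cos(th)])
    u=np.array([-np.sin(be),np.cos(be)]);v=np.array([np.cos(be),np.sin(be)])
    return E-(d-.011)*u+g/2*v,u,v
def rows(keys,n):  # keys: list of (th,be,d,g) start,end ; n rows
    a,b=map(np.array,keys);P=[a+(b-a)*i/n for i in range(n+1)];out=[]
    for p,q in zip(P[:-1],P[1:]):
        A,u,v=pose(*p);B,_,_=pose(*q);D=B-A
        out.append(([0,round(-100*D@v,2),round(-100*D@u,2)],round(q[1]-p[1],2)))
    return out
E
python3 - <<'E'
from h import *;from plan import *
f=dict(np.load("scene1.npz"));print("label by scene",plane(f,(333.3,186.7),.208))
yc=np.array([.035,.9994]);toe=np.array([.539,.0045])
c=pose(0,0,.030,.054);print("start TCP",toe+yc*c[0][0],c[0][1])
segs=[((0,0,.030,.054),(22,11,.030,.054)),((22,11,.030,.054),(34,18,.025,.080)),((34,18,.025,.08),(58,33,.02,.08)),((58,33,.02,.08),(76,44,.012,.08)),((76,44,.012,.08),(86,50,.005,.08))]
for s in segs:
    r=rows(s,11);print(s[1],pose(*s[1])[0]);print([x[0] for x in r],r[0][1])
E
```

```text
label by scene [0.54075616 0.02603077]
start TCP [0.539945  0.0314838] 0.18900000000000003
(22, 11, 0.03, 0.054) [-0.04479201  0.1799377 ]
[[0, np.float64(0.67), np.float64(-0.04)], [0, np.float64(0.66), np.float64(-0.02)], [0, np.float64(0.66), np.float64(-0.01)], [0, np.float64(0.66), np.float64(0.0)], [0, np.float64(0.66), np.float64(0.01)], [0, np.float64(0.66), np.float64(0.03)], [0, np.float64(0.66), np.float64(0.04)], [0, np.float64(0.66), np.float64(0.05)], [0, np.float64(0.66), np.float64(0.06)], [0, np.float64(0.65), np.float64(0.07)], [0, np.float64(0.65), np.float64(0.09)]] 1.0
(34, 18, 0.025, 0.08) [-0.06947008  0.1728534 ]
[[0, np.float64(0.23), np.float64(-0.0)], [0, np.float64(0.23), np.float64(0.0)], [0, np.float64(0.23), np.float64(0.0)], [0, np.float64(0.23), np.float64(0.0)], [0, np.float64(0.23), np.float64(0.01)], [0, np.float64(0.23), np.float64(0.01)], [0, np.float64(0.23), np.float64(0.01)], [0, np.float64(0.23), np.float64(0.01)], [0, np.float64(0.23), np.float64(0.01)], [0, np.float64(0.23), np.float64(0.01)], [0, np.float64(0.23), np.float64(0.02)]] 0.64
(
[... 805 characters left out ...]
4(0.49), np.float64(0.14)], [0, np.float64(0.49), np.float64(0.15)], [0, np.float64(0.49), np.float64(0.15)], [0, np.float64(0.48), np.float64(0.16)], [0, np.float64(0.48), np.float64(0.16)]] 1.0
(86, 50, 0.005, 0.08) [-0.17839757  0.0564498 ]
[[0, np.float64(0.27), np.float64(0.07)], [0, np.float64(0.27), np.float64(0.07)], [0, np.float64(0.27), np.float64(0.07)], [0, np.float64(0.27), np.float64(0.07)], [0, np.float64(0.27), np.float64(0.08)], [0, np.float64(0.27), np.float64(0.08)], [0, np.float64(0.26), np.float64(0.08)], [0, np.float64(0.26), np.float64(0.08)], [0, np.float64(0.26), np.float64(0.08)], [0, np.float64(0.26), np.float64(0.08)], [0, np.float64(0.26), np.float64(0.09)]] 0.55
```

>>> send_rows:
  travel:
    - [1.0,-1.38,0]
    - [1.0,-1.38,0]
    - [0,0,0]
    - [0,0,0]
    - [0,0,1.2]
    - [0,0,1.2]
    - [0,0,1.2]
    - [0,0,1.2]
    - [0,0,1.2]
    - [0,0,1.1]
    - [0,0,0]
    - [0,0,0]
  twist:
    - [0,0,0]
    - [0,0,0]
    - [0,0,0]
    - [0,0,0]
    - [0,0,0]
    - [0,0,0]
    - [0,0,0]
    - [0,0,0]
    - [0,0,0]
    - [0,0,0]
    - [0,0,0]
    - [0,0,0]

```text
time_s: 2.98
eef_pos: [0.5396, 0.02, 0.1905]
tool_rot: [[0.999, -0.036, -0.001], [-0.036, -0.999, -0.0], [-0.001, 0.0, -1.0]]
force: [0.3, -0.7, 0.1]
opening: 0.0937
finger_force: 0.0
```

>>> send_rows:
  travel:
    - [0,0,0]
    - [0,0,0]
    - [0,0,0]
    - [0,0,0]
    - [0,0,0]
    - [0,0,0]
    - [0,0,0]
    - [0,0,0]
  twist:
    - [0,0,0]
    - [0,0,0]
    - [0,0,0]
    - [0,0,0]
    - [0,0,0]
    - [0,0,0]
    - [0,0,0]
    - [0,0,0]
  jaw: 5.4

```text
time_s: 3.65
eef_pos: [0.54, 0.0207, 0.1905]
tool_rot: [[0.999, -0.035, 0.0], [-0.035, -0.999, -0.0], [0.0, -0.0, -1.0]]
force: [0.5, 1.2, 0.4]
opening: 0.0538
finger_force: 0.0
```

```bash
python3 - <<'E'
from h import *
from station import env
f=env.grab_frame("scene");np.savez("scene2.npz",**f)
im=f["img"][110:310,200:467,::-1];cv2.imwrite("pics/s2.png",cv2.resize(cv2.convertScaleAbs(im,alpha=2.2),None,fx=3,fy=3))
E
```

```text
(no output)
```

View pics/s2.png

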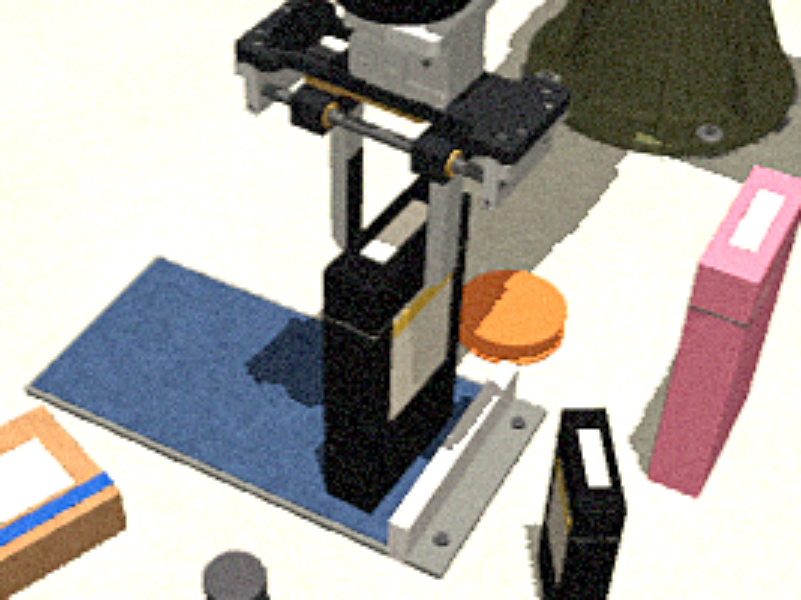

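The view shows the case top between the fingers, one at (345,190) on the bed side and one at (443,220) on the label side. The case is still upright and untouched. Now the first tip to about 22°.

>>> send_rows:
  travel:
    - [0,0.55,0]
    - [0,0.55,0]
    - [0,0.55,0]
    - [0,0.55,0]
    - [0,0.55,0.02]
    - [0,0.55,0.03]
    - [0,0.55,0.05]
    - [0,0.55,0.06]
    - [0,0.55,0.07]
    - [0,0.55,0.08]
    - [0,0.55,0.1]
    - [0,0,0]
  twist:
    - [1,0,0]
    - [1,0,0]
    - [1,0,0]
    - [1,0,0]
    - [1,0,0]
    - [1,0,0]
    - [1,0,0]
    - [1,0,0]
    - [1,0,0]
    - [1,0,0]
    - [1,0,0]
    - [0,0,0]

```text
time_s: 4.7
eef_pos: [0.5377, -0.0402, 0.1805]
tool_rot: [[0.999, -0.036, 0.006], [-0.036, -0.981, 0.192], [-0.001, -0.192, -0.981]]
force: [0.3, -0.7, 0.2]
opening: 0.0538
finger_force: 0.2
```

```bash
python3 - <<'E'
from h import *
from station import env
f=env.grab_frame("scene");np.savez("scene3.npz",**f)
im=f["img"][110:310,200:467,::-1];cv2.imwrite("pics/s3.png",cv2.resize(cv2.convertScaleAbs(im,alpha=2.2),None,fx=3,fy=3))
E
```

```text
(no output)
```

View pics/s3.png

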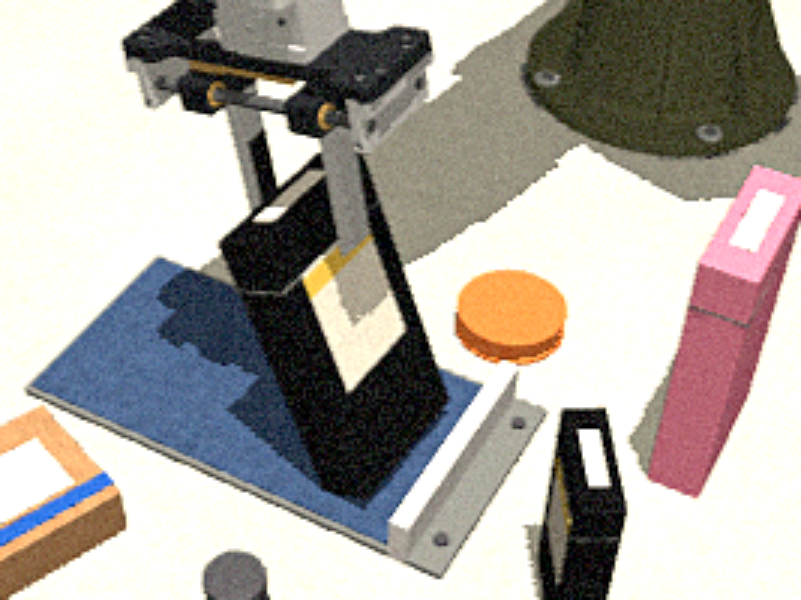

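The case now leans about 22° and rests on the bed-side finger, with its toe at (345,495) on the felt. Next I open the jaw and continue down.

>>> send_rows:
  travel:
    - [0,0,0]
    - [0,0,0]
    - [0,0,0]
    - [0,0.2,0]
    - [0,0.3,0]
    - [0,0.33,0.01]
    - [0,0.34,0.02]
    - [0,0.34,0.02]
    - [0,0.34,0.02]
    - [0,0.34,0.02]
    - [0,0.34,0.02]
  twist:
    - [0.5,0,0]
    - [0.6,0,0]
    - [0.6,0,0]
    - [0.6,0,0]
    - [0.6,0,0]
    - [0.6,0,0]
    - [0.7,0,0]
    - [0.7,0,0]
    - [0.7,0,0]
    - [0.7,0,0]
    - [0.7,0,0]
  jaw: 8.0

```text
time_s: 5.67
eef_pos: [0.537, -0.0635, 0.1733]
tool_rot: [[0.999, -0.033, 0.011], [-0.035, -0.95, 0.31], [-0.0, -0.31, -0.951]]
force: [-0.2, 0.4, -0.7]
opening: 0.0798
finger_force: 0.3
```

>>> send_rows:
  travel:
    - [0,0.68,0.08]
    - [0,0.68,0.09]
    - [0,0.68,0.1]
    - [0,0.68,0.11]
    - [0,0.68,0.12]
    - [0,0.68,0.13]
    - [0,0.68,0.14]
    - [0,0.68,0.15]
    - [0,0.68,0.16]
    - [0,0.68,0.17]
    - [0,0.68,0.18]
    - [0,0,0]
  twist:
    - [1.36,0,0]
    - [1.36,0,0]
    - [1.36,0,0]
    - [1.36,0,0]
    - [1.36,0,0]
    - [1.36,0,0]
    - [1.36,0,0]
    - [1.36,0,0]
    - [1.36,0,0]
    - [1.36,0,0]
    - [1.36,0,0]
    - [0,0,0]

```text
time_s: 6.67
eef_pos: [0.5344, -0.1256, 0.1277]
tool_rot: [[0.999, -0.031, 0.018], [-0.036, -0.837, 0.546], [-0.002, -0.546, -0.838]]
force: [-0.5, -1.7, -1.1]
opening: 0.0798
finger_force: 0.8
```

```bash
python3 - <<'E'
from h import *
from station import env
f=env.grab_frame("scene");np.savez("scene4.npz",**f)
im=f["img"][110:310,200:467,::-1];cv2.imwrite("pics/s4.png",cv2.resize(cv2.convertScaleAbs(im,alpha=2.2),None,fx=3,fy=3))
from plan import *
s=env.state();p=s["eef_pos"];print(pose(58,33,.02,.08)[0]+[.006,0],p,np.round(s["joint_pos"],2))
E
```

```text
[-0.12516105  0.12822138] [ 0.53464982 -0.12518943  0.12842015] [-0.53  0.53  1.52  0.51  1.41  0.92]
```

View pics/s4.png

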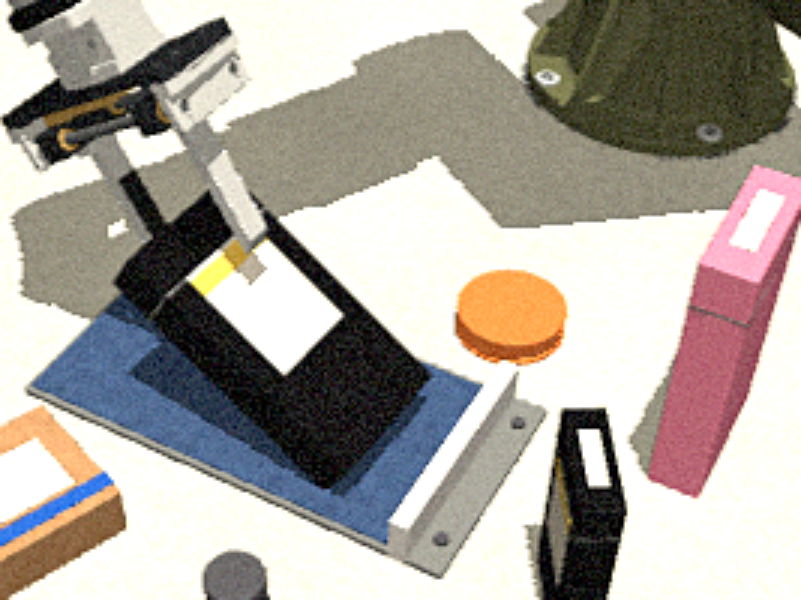

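The case leans about 58° on the lower finger, with its toe in place near (330,485), as planned. Continuing down.

>>> send_rows:
  travel:
    - [0,0.5,0.11]
    - [0,0.5,0.11]
    - [0,0.5,0.12]
    - [0,0.5,0.12]
    - [0,0.49,0.13]
    - [0,0.49,0.13]
    - [0,0.49,0.14]
    - [0,0.49,0.15]
    - [0,0.49,0.15]
    - [0,0.48,0.16]
    - [0,0.48,0.16]
    - [0,0,0]
  twist:
    - [1,0,0]
    - [1,0,0]
    - [1,0,0]
    - [1,0,0]
    - [1,0,0]
    - [1,0,0]
    - [1,0,0]
    - [1,0,0]
    - [1,0,0]
    - [1,0,0]
    - [1,0,0]
    - [0,0,0]

```text
time_s: 7.72
eef_pos: [0.5333, -0.1584, 0.0832]
tool_rot: [[0.999, -0.027, 0.024], [-0.036, -0.718, 0.695], [-0.002, -0.696, -0.718]]
force: [0.2, -0.7, -1.4]
opening: 0.0802
finger_force: 0.8
```

>>> send_rows:
  travel:
    - [0,0.27,0.07]
    - [0,0.27,0.07]
    - [0,0.27,0.07]
    - [0,0.27,0.07]
    - [0,0.27,0.08]
    - [0,0.27,0.08]
    - [0,0.26,0.08]
    - [0,0.26,0.08]
    - [0,0.26,0.08]
    - [0,0,0]
  twist:
    - [0.55,0,0]
    - [0.55,0,0]
    - [0.55,0,0]
    - [0.55,0,0]
    - [0.55,0,0]
    - [0.55,0,0]
    - [0.55,0,0]
    - [0.55,0,0]
    - [0.55,0,0]
    - [0,0,0]

```text
time_s: 8.55
eef_pos: [0.5331, -0.1698, 0.0618]
tool_rot: [[0.999, -0.024, 0.026], [-0.035, -0.656, 0.754], [-0.001, -0.755, -0.656]]
force: [0.1, -0.8, -1.0]
opening: 0.0799
finger_force: 0.8
```

```bash
python3 - <<'E'
from h import *
from station import env
f=env.grab_frame("scene");np.savez("scene5.npz",**f)
im=f["img"][110:310,200:467,::-1];cv2.imwrite("pics/s5.png",cv2.resize(cv2.convertScaleAbs(im,alpha=2.2),None,fx=3,fy=3))
from plan import *
s=env.state();p=s["eef_pos"];print(pose(86,50,.005,.08)[0]+[.006,0],p,np.round(s["joint_pos"],2),s["force"])
E
```

```text
[-0.17239757  0.0564498 ] [ 0.53319873 -0.16976311  0.06212535] [-0.66  0.78  1.41  0.66  1.56  0.72] [-0.41686015 -0.96153069 -2.31148934]
```

View pics/s5.png

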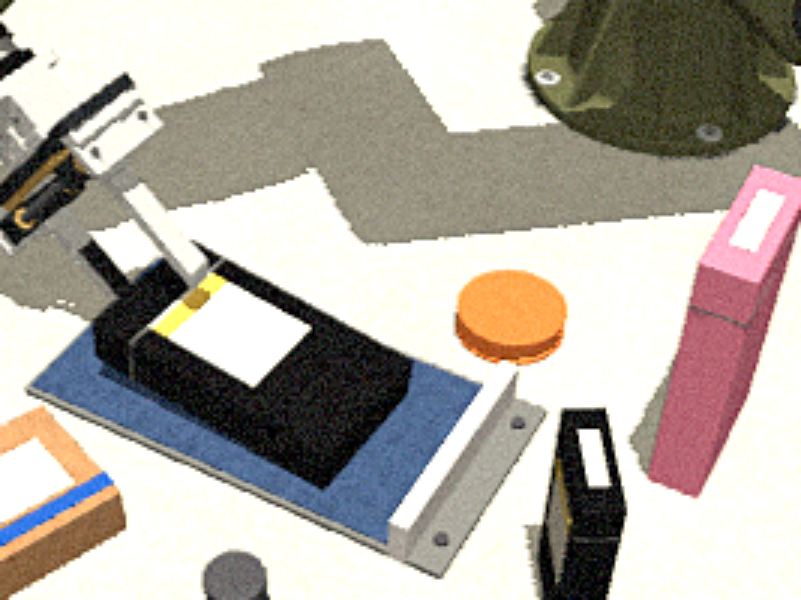

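The case lies at about 84°, its top end about 20 mm up on the lower finger at (120,290) and its toe still at (325,485). I'll open the jaw fully so the upper finger clears, then steepen the tool and lower the end further.

>>> send_rows:
  travel:
    - [0,0,0]
    - [0,0,0]
    - [0,0,0]
    - [0,0.02,0.15]
    - [0,0.02,0.15]
    - [0,0.01,0.15]
    - [0,0.01,0.15]
    - [0,0,0.15]
    - [0,0,0.15]
  twist:
    - [0,0,0]
    - [0,0,0]
    - [0,0,0]
    - [-1.55,0,0]
    - [-1.55,0,0]
    - [-1.55,0,0]
    - [-1.55,0,0]
    - [-1.55,0,0]
    - [-1.55,0,0]
  jaw: 9.4

```text
time_s: 9.35
eef_pos: [0.5336, -0.1635, 0.0559]
tool_rot: [[0.999, -0.026, 0.022], [-0.035, -0.772, 0.635], [0.0, -0.635, -0.772]]
force: [0.1, -0.2, -1.7]
opening: 0.0945
finger_force: 0.6
```

>>> send_rows:
  travel:
    - [0,0,0.15]
    - [0,-0.01,0.15]
    - [0,-0.01,0.15]
    - [0,-0.02,0.15]
    - [0,-0.02,0.15]
    - [0,0,0]
  twist:
    - [-1.55,0,0]
    - [-1.55,0,0]
    - [-1.55,0,0]
    - [-1.55,0,0]
    - [-1.55,0,0]
    - [0,0,0]

```text
time_s: 9.85
eef_pos: [0.5339, -0.1582, 0.0503]
tool_rot: [[0.999, -0.029, 0.018], [-0.034, -0.85, 0.525], [0.0, -0.526, -0.851]]
force: [0.4, -1.7, -0.9]
opening: 0.0939
finger_force: 0.9
```

```bash
python3 - <<'E'
from h import *
from station import env
f=env.grab_frame("scene");np.savez("scene6.npz",**f)
im=f["img"][110:310,200:467,::-1];cv2.imwrite("pics/s6.png",cv2.resize(cv2.convertScaleAbs(im,alpha=2.2),None,fx=3,fy=3))
s=env.state();print(s["eef_pos"],np.degrees(np.arctan2(s["tool_rot"][1,2],-s["tool_rot"][2,2])),s["force"])
E
```

```text
[ 0.53382013 -0.15839414  0.05035262] 31.797050459358044 [-0.14802577 -0.76153234 -2.24133706]
```

View pics/s6.png

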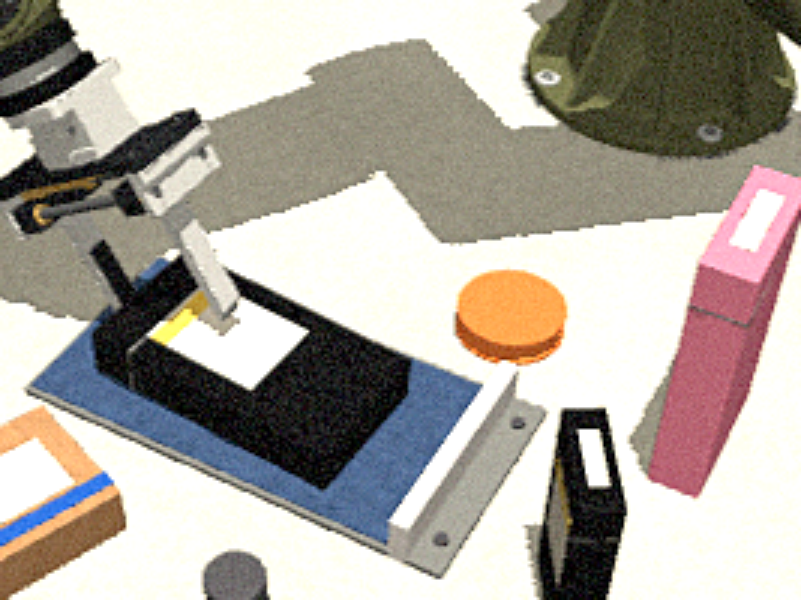

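In this view the case is nearly flat (edge about 9 mm up), foot end at (325,485), label up, with the lower finger under its top end at (120,300) and the upper finger clear of the label. Now I'll ease the finger out slowly.

>>> send_rows:
  travel:
    - [0,0.05,0.09]
    - [0,0.09,-0.05]
    - [0,0.09,-0.05]
    - [0,0.09,-0.05]
    - [0,0.09,-0.05]
    - [0,0.09,-0.05]
    - [0,0.09,-0.05]
    - [0,0.09,-0.05]
    - [0,0.09,-0.05]
    - [0,0,0]
  twist:
    - [0,0,0]
    - [0,0,0]
    - [0,0,0]
    - [0,0,0]
    - [0,0,0]
    - [0,0,0]
    - [0,0,0]
    - [0,0,0]
    - [0,0,0]
    - [0,0,0]

```text
time_s: 10.73
eef_pos: [0.5334, -0.1671, 0.0487]
tool_rot: [[0.999, -0.03, 0.018], [-0.035, -0.849, 0.528], [0.0, -0.528, -0.849]]
force: [-0.3, -0.5, -0.1]
opening: 0.0936
finger_force: 0.0
```

>>> send_rows:
  travel:
    - [0,0.17,-0.1]
    - [0,0.17,-0.1]
    - [0,0.17,-0.1]
    - [0,0.17,-0.1]
    - [0,0.17,-0.1]
    - [0,0,0]
  twist:
    - [0,0,0]
    - [0,0,0]
    - [0,0,0]
    - [0,0,0]
    - [0,0,0]
    - [0,0,0]

```text
time_s: 11.23
eef_pos: [0.5331, -0.1772, 0.0484]
tool_rot: [[0.999, -0.03, 0.019], [-0.035, -0.849, 0.527], [0.0, -0.528, -0.849]]
force: [-0.9, 0.0, -0.6]
opening: 0.0939
finger_force: 0.0
```

>>> send_rows:
  travel:
    - [0,-1.32,-2.12]
    - [0,-1.32,-2.12]
    - [0,-1.32,-2.12]
    - [0,-1.32,-2.12]
    - [0,0,0]
    - [0,0,0]
    - [0,0,0]
    - [0,0,0]
    - [0,0,0]
    - [0,0,0]
  twist:
    - [0,0,0]
    - [0,0,0]
    - [0,0,0]
    - [0,0,0]
    - [-6.36,0,0]
    - [-6.36,0,0]
    - [-6.36,0,0]
    - [-6.36,0,0]
    - [-6.36,0,0]
    - [0,0,0]

```text
time_s: 12.07
eef_pos: [0.5335, -0.1749, 0.1491]
tool_rot: [[1.0, -0.032, 0.001], [-0.032, -0.999, -0.005], [0.001, 0.005, -1.0]]
force: [-0.3, 0.1, -0.0]
opening: 0.0939
finger_force: 0.0
```

>>> send_rows:
  travel:
    - [0,1.5,0]
    - [0,1.5,0]
    - [0,1.5,0]
    - [0,1.0,0]
    - [0,0,0]
    - [0,0,0]
    - [0,0,0]
    - [0,0,0]
    - [0,0,0]
    - [0,0,0]
    - [0,0,0]
    - [0,0,0]
  twist:
    - [0,0,0]
    - [0,0,0]
    - [0,0,0]
    - [0,0,0]
    - [0,0,-6.7]
    - [0,0,-6.7]
    - [0,0,-6.7]
    - [0,0,-6.7]
    - [0,0,-6.7]
    - [0,0,-6.7]
    - [0,0,-6.7]
    - [0,0,-6.7]
  jaw: 6.0

```text
time_s: 13.07
eef_pos: [0.5308, -0.2332, 0.1479]
tool_rot: [[0.618, 0.786, -0.0], [0.786, -0.618, 0.002], [0.002, -0.002, -1.0]]
force: [0.7, -0.0, 0.2]
opening: 0.0602
finger_force: 0.0
```

>>> send_rows:
  travel:
    - [0,0,0]
    - [0,0,0]
    - [0,0,0]
    - [0,0,0]
    - [0,0,0]
    - [0,0,0]
    - [0,0,0]
  twist:
    - [0,0,-6.7]
    - [0,0,-6.7]
    - [0,0,-6.7]
    - [0,0,-6.7]
    - [0,0,-6.7]
    - [0,0,-6.7]
    - [0,0,0]

```text
time_s: 13.65
eef_pos: [0.5308, -0.2331, 0.1479]
tool_rot: [[-0.035, 0.999, -0.0], [0.999, 0.035, 0.002], [0.002, -0.0, -1.0]]
force: [0.1, -0.1, -0.0]
opening: 0.06
finger_force: 0.0
```

```bash
python3 - <<'E'
from h import *
from station import env
s=env.state();p=s["eef_pos"];R=s["tool_rot"];print(s["time_s"],p,R.round(3).tolist(),s["joint_pos"].round(2))
f=env.grab_frame("top");np.savez("top1.npz",**f);im=f["img"]
hsv=cv2.cvtColor(im,cv2.COLOR_RGB2HSV)
# case silhouette region: label (bright) and dark
m=((im.max(2)<45)).astype(np.uint8);m[:232]=0;m[345:]=0;m[:,:300]=0
n,l,st,c=cv2.connectedComponentsWithStats(m);print(st[st[:,4]>300])
b=cv2.inRange(hsv,(18,0,120),(40,90,255));
cv2.imwrite("pics/t1.png",cv2.resize(cv2.convertScaleAbs(im[215:355,270:500,::-1],alpha=2.2),None,fx=3.4,fy=3.4,interpolation=cv2.INTER_NEAREST))
E
```

```text
13.65 [ 0.53080481 -0.23313346  0.14792863] [[-0.035, 0.999, -0.0], [0.999, 0.035, 0.002], [0.002, -0.0, -1.0]] [-0.48  0.43  1.51  0.    1.2  -0.51]
[[     0      0    640    480 292524]
 [   505    232    135    113   6076]
 [   349    252    121     71   5780]
 [   574    267     66     71   2152]]
```

>>> send_rows:
  travel:
    - [0,0,1.5]
    - [0,0,1.5]
    - [0,0,1.5]
    - [0,0,1.5]
    - [0,0,1.5]
    - [0,0,1.5]
    - [0,0,1.5]
    - [0,0,1.2]
    - [0,0,0.6]
    - [0,0,0]
    - [1.0,0,0]
    - [1.0,0,0]
  twist:
    - [0,0,0]
    - [0,0,0]
    - [0,0,0]
    - [0,0,0]
    - [0,0,0]
    - [0,0,0]
    - [0,0,0]
    - [0,0,0]
    - [0,0,0]
    - [0,0,0]
    - [0,0,0]
    - [0,0,0]

```text
time_s: 14.7
eef_pos: [0.5308, -0.2113, 0.026]
tool_rot: [[-0.03, 1.0, 0.001], [1.0, 0.03, 0.001], [0.001, 0.001, -1.0]]
force: [0.2, -0.4, -0.1]
opening: 0.0596
finger_force: 0.0
```

>>> send_rows:
  travel:
    - [0.4,0,0]
    - [0.4,0,0]
    - [0.4,0,0]
    - [0.4,0,0]
    - [0.4,0,0]
    - [0.4,0,0]
    - [0.4,0,0]
    - [0.4,0,0]
    - [0.4,0,0]
  twist:
    - [0,0,0]
    - [0,0,0]
    - [0,0,0]
    - [0,0,0]
    - [0,0,0]
    - [0,0,0]
    - [0,0,0]
    - [0,0,0]
    - [0,0,0]

```text
time_s: 15.45
eef_pos: [0.5298, -0.1757, 0.0258]
tool_rot: [[-0.031, 1.0, 0.001], [1.0, 0.031, 0.0], [0.0, 0.001, -1.0]]
force: [1.1, -5.1, 4.5]
opening: 0.0601
finger_force: 2.6
```

>>> send_rows:
  travel:
    - [0.4,0,0]
    - [0.4,0,0]
    - [0.4,0,0]
    - [0.4,0,0]
    - [0.3,0,0]
    - [0,0,0]
  twist:
    - [0,0,0]
    - [0,0,0]
    - [0,0,0]
    - [0,0,0]
    - [0,0,0]
    - [0,0,0]

```text
time_s: 15.95
eef_pos: [0.5288, -0.1561, 0.0255]
tool_rot: [[-0.032, 0.999, 0.0], [0.999, 0.032, 0.001], [0.001, 0.0, -1.0]]
force: [1.0, -0.9, 0.6]
opening: 0.06
finger_force: 0.3
```

>>> send_rows:
  travel:
    - [0.2,0,0]
    - [0.2,0,0]
    - [0.2,0,0]
    - [0,0,0]
  twist:
    - [0,0,0]
    - [0,0,0]
    - [0,0,0]
    - [0,0,0]

```text
time_s: 16.28
eef_pos: [0.5286, -0.1503, 0.0254]
tool_rot: [[-0.032, 1.0, 0.0], [1.0, 0.032, 0.001], [0.001, 0.0, -1.0]]
force: [0.8, -2.0, 1.2]
opening: 0.0603
finger_force: 1.1
```

>>> send_rows:
  travel:
    - [0.1,0,0]
    - [0.1,0,0]
  twist:
    - [0,0,0]
    - [0,0,0]

```text
time_s: 16.45
eef_pos: [0.5286, -0.1486, 0.0253]
tool_rot: [[-0.031, 1.0, -0.0], [1.0, 0.031, 0.001], [0.001, 0.0, -1.0]]
force: [0.2, -3.1, 0.8]
opening: 0.0598
finger_force: 1.4
```

>>> send_rows:
  travel:
    - [0.1,0,0]
    - [0.1,0,0]
  twist:
    - [0,0,0]
    - [0,0,0]

```text
time_s: 16.62
eef_pos: [0.5285, -0.1465, 0.0253]
tool_rot: [[-0.031, 1.0, -0.0], [1.0, 0.031, 0.001], [0.001, -0.0, -1.0]]
force: [-0.3, -3.3, 2.2]
opening: 0.0599
finger_force: 1.9
```

>>> send_rows:
  travel:
    - [0.1,0,0]
    - [0.1,0,0]
  twist:
    - [0,0,0]
    - [0,0,0]

```text
time_s: 16.78
eef_pos: [0.5284, -0.1461, 0.0254]
tool_rot: [[-0.032, 0.999, 0.0], [0.999, 0.032, -0.002], [-0.002, 0.0, -1.0]]
force: [-0.5, -24.9, -0.7]
opening: 0.0597
finger_force: 12.4
```

```bash
python3 - <<'E'
from h import *
from station import env
f=env.grab_frame("top");np.savez("top2.npz",**f);im=f["img"]
cv2.imwrite("pics/t2.png",cv2.resize(cv2.convertScaleAbs(im[225:350,280:470,::-1],alpha=3),None,fx=4.2,fy=4.2,interpolation=cv2.INTER_NEAREST))
for r in (255,265,280,295,305):
    print(r,[int(v) for v in im[r,300:350].max(1)])
E
```

```text
255 [118, 119, 133, 142, 137, 135, 128, 112, 208, 197, 195, 194, 195, 200, 198, 99, 21, 38, 83, 82, 78, 79, 76, 74, 77, 74, 74, 79, 82, 79, 78, 77, 80, 80, 81, 81, 83, 87, 84, 77, 71, 77, 81, 79, 76, 74, 78, 83, 84, 84]
265 [135, 134, 134, 134, 134, 134, 128, 127, 208, 197, 195, 194, 194, 195, 203, 202, 0, 36, 39, 39, 38, 38, 38, 38, 38, 37, 37, 37, 36, 37, 37, 37, 37, 37, 36, 38, 35, 36, 35, 35, 36, 35, 35, 36, 36, 36, 35, 36, 34, 33]
280 [134, 134, 133, 133, 133, 134, 132, 129, 139, 206, 196, 194, 195, 196, 202, 201, 33, 26, 38, 38, 37, 37, 36, 36, 37, 38, 35, 37, 37, 36, 36, 36, 35, 35, 35, 35, 36, 35, 35, 34, 35, 36, 35, 34, 36, 35, 35, 35, 35, 35]
295 [132, 132, 133, 132, 132, 131, 131, 129, 139, 206, 196, 194, 194, 195, 195, 202, 203, 0, 37, 36, 38, 36, 36, 35, 36, 36, 36, 35, 36, 36, 36, 37, 35, 36, 35, 34, 36, 36, 35, 35, 34, 34, 35, 35, 34, 33, 32, 33, 33, 32]
305 [132, 132, 132, 132, 132, 132, 131, 129, 132, 171, 201, 195, 195, 195, 195, 201, 201, 27, 27, 36, 37, 35, 35, 35, 37, 36, 35, 35, 36, 36, 35, 35, 35, 34, 34, 35, 36, 34, 35, 34, 33, 34, 34, 34, 33, 33, 33, 33, 32, 32]
```

The force has jumped to 25 N, so the foot is firmly against the stop and the gap is even along it. Backing off and lifting away.

>>> send_rows:
  travel:
    - [-0.2,0,0]
    - [-0.5,0,0]
    - [-1.5,0,0]
    - [-1.5,0,0]
    - [0,0,-3]
    - [0,0,-3]
    - [0,0,-3]
    - [-3,0,-2]
    - [-3,0,0]
    - [-3,0,0]
    - [0,0,0]
  twist:
    - [0,0,0]
    - [0,0,0]
    - [0,0,0]
    - [0,0,0]
    - [0,0,0]
    - [0,0,0]
    - [0,0,0]
    - [0,0,0]
    - [0,0,0]
    - [0,0,0]
    - [0,0,0]

```text
time_s: 17.75
eef_pos: [0.5319, -0.2761, 0.1352]
tool_rot: [[-0.028, 1.0, 0.0], [1.0, 0.028, 0.001], [0.001, 0.0, -1.0]]
force: [-0.9, -0.5, 1.0]
opening: 0.0599
finger_force: 0.0
```

```bash
python3 - <<'E'
from h import *
from station import env
f=env.grab_frame("top");im=f["img"]
cv2.imwrite("pics/t3.png",cv2.resize(cv2.convertScaleAbs(im[140:420,270:510,::-1],alpha=2.2),None,fx=2.1,fy=2.1,interpolation=cv2.INTER_NEAREST))
hsv=cv2.cvtColor(im,cv2.COLOR_RGB2HSV)
o=cv2.inRange(hsv,(5,150,80),(18,255,255));M=cv2.moments(o[340:]);u=(M["m10"]/M["m00"],M["m01"]/M["m00"]+340);print("spool",plane(f,u,.022))
m=(im.max(2)<45).astype(np.uint8);m[:232]=0;m[345:]=0;m[:,:312]=0;m[:,480:]=0
n,l,s,_=cv2.connectedComponentsWithStats(m);i=1+s[1:,4].argmax();print(s[i]);r=cv2.minAreaRect(np.argwhere(l==i)[:,::-1].astype(np.float32));B=[plane(f,p,.046) for p in cv2.boxPoints(r)]
yw=.031;C=np.array([.5338,-.0686]);A=np.array([[np.cos(yw),np.sin(yw)],[-np.sin(yw),np.cos(yw)]])
print(np.round([A@(b-C) for b in B],4).tolist())
E
```

```text
spool [0.37643517 0.03392831]
[ 315  245  123   96 5861]
[[0.0773, 0.1319], [0.0786, -0.0718], [-0.0804, -0.0681], [-0.0818, 0.1302]]
```

View pics/t3.png

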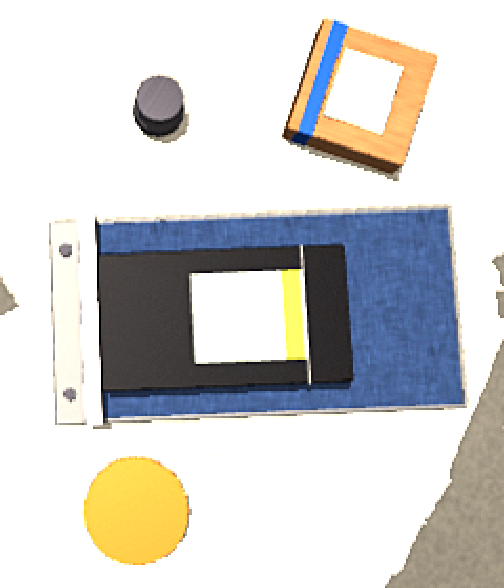

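The case lies flat with its label up. Its foot end runs along the stop from (100,255) to (103,388), it is centred and square, and the bystanders haven't moved. Handing in.

```bash
python3 -c "
from station import env
print(env.job_done())"
```

```text
the job is handed in; nothing more can be done
None
```

The job is handed in, though the hand-in returned no verdict: in the last image the case lies flat with its label up, square against the stop and near the bed's centre line, with the reel box, loupe and spool in place.

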